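# Key a belt pulley onto a gearbox shaft

## Robot

A 7-joint arm with a two-finger parallel gripper is mounted at the origin on the work surface. World frame = base frame: x ahead of the robot, y to its left, z up, the work surface at z = 0. Lengths are in m, angles in rad, forces in N, time in s.
With the tool pointing down it reaches from about 0.4 to 0.875 m from the base axis. Payload 4.4 kg.
Tool frame: the origin (TCP) lies on the centre line of the jaws, within the pads' length; the fingertips stand 17 mm ahead of it and the grasp point (between the pads) lies 2 mm behind it (env.tip_reach is the distance from the TCP to the fingertips, in m); z points along the fingers, y is the line along which they close (so a half turn about z gives the same grasp; the last joint's range is limited). The gripper opens to 85 mm and grips with 20 to 120 N. Pads are 22 mm wide; open, the fingers measure 114 mm over their backs; the gripper's body (76 mm by 85 mm) begins 54 mm behind the grasp point. The pads swing forward as they close: fully open they stand 13 mm farther back than shut.
Start: joints at [-1.347, 0.628, 0.038, 1.517, -0.027, 0.996, -0.02], TCP at [0.186, 0.623, 0.248] pointing down, gripper open.
Joint ranges: [-3.06, 3.06], [-0.37, 2.12], [-1.25, 1.32], [0.18, 2.47], [-1.1, 4.24], [0.23, 1.98], [-2.94, 2.94]. Speed limits (rad/s): [2.57, 2.57, 3.14, 3.14, 3.14, 3.14, 3.14].

## Interface

Orientations are given as a unit quaternion [w, x, y, z].
In Python, from plant import env gives the robot as it stands.
- The arm moves only by the shell command python3 -m crank 'ROWS' [FORCE]. ROWS is JSON, a list of rows, each an object of numbers: "x", "y", "z": the shift along the tool's x, y, z in mm; "twist": the turn about the tool's z in rad; "claw": the closure, from 0 (fully open) to 1 (shut). A call has 1 to 10 rows; each row shifts and turns the commanded pose from where the row before left it, along the tool's axes as they then stand; what a row does not reach is not made up. A row lasts 1/12 s, in which the tool goes at most 41.7 mm and 7.16 degrees, less where a joint would pass 70% of its speed; a pose out of reach is approached as far as the arm can. A call is refused whole if a number of a shift passes 41.7 or a number of a turn 0.125, either way. A call with a gripper value outside its range is refused whole. The fingers move at their own pace and stop on an object; FORCE is the grip in N (left out, the last holds). Time passes only in rows, so rows that do not move let the fingers close. It gives the time, the measured TCP pose, the force, the opening and the grip force at its end, in the units of the state.
- env.read_state(): the state, without advancing time (a new reading comes with each control period).
- env.read_camera(name): name is "side" or "top"; returns a dict with "img" (480x640x3 uint8, blue, green, red), "K" (3x3 intrinsics, pixels), "k1" (the pictures are not rectified: a ray, as slopes to the right and down, at radius r is drawn at 1 + k1 r^2 times it, then the intrinsics apply), "R" (3x3) and "t" (3): a world point X has camera coordinates R X + t. Camera axes: x right, y down, z forward; pixel columns grow to the right and rows downward; lengths in m; the calibration is good to about 2 mm. A picture is of the moment at which its call begins. There is no depth.
- env.sign_off(): hands the job in; it is judged then, once.
The state is a dict: "clock": time; "joints": joint angles; "dq": joint speeds; "effort": joint torques, N m; "position": TCP position; "eef_rot": TCP orientation; "contact_force": force on the tool from outside, world axes, zero at the start; "moment": the same for the moment, N m; "gripper_width": opening from 0.0 (shut) to 1.0 (fully open); "finger_force": force on a finger pad.
Only numpy, scipy, OpenCV 4.12 (cv2) and the standard library are available. Lean on these libraries where they do the work, as an engineer would, in place of code of your own. Each camera call takes 0.05 s, during which the arm holds its last target. There are 200 camera calls.

## Task

Drop the loose drive key into the slot across the end of the upright gearbox shaft, so that it lies flat at the bottom of the slot with both ends sticking out of the shaft. Then lower the pulley that has the keyways (not the one with a plain round bore) over the shaft with its keyways lined up with the key, until it sits down fully on the collar, level, and let go.

Things in the scene. Friction and masses are not known exactly. Their poses are not given: they have to be found in the camera images.
- gearbox: Grey cast gearbox bolted to the bench; foot 150 (x) x 126 mm, housing 62 mm high, an 18 mm stub shaft reaching 95 mm out on its +y side. Origin on the bench, on the axis of its upright steel output shaft: 34 mm thick, ending 119 mm above the bench, rising from a steel collar 92 mm across.
- seat (a point): Centre of the collar's flat top, on the shaft axis, 75 mm above the bench; z up, x along the shaft slot. The shaft stands 44 mm above it. The slot crosses the shaft along x, open at the top and both ends and down to the collar: 15 mm wide, its top 14 mm widening like a V to 26 mm at the mouth.
- key: Drive key: plain steel bar 56 mm long (x), 12 mm thick (y), 26 mm high (z), about 0.13 kg, lying on the bench on its 12 mm edge. Origin: centre of the underside. Either end first is right. The longer, flatter loose bar (90 x 26 x 16 mm) is not it and does not fit.
- pulley: Keyed pulley, aluminium, 0.5 kg, flat on the bench, right way up. Origin: axis, underside; z up. Grooved disc 120 mm wide, 20 mm thick; on it a boss to 46 mm height, 90 mm long (x), with two flats 58 mm apart (y = +-29) to grip. Through bore 42 mm plus two opposite keyways 22 mm wide along x, 72 mm end to end; mouth 4 mm wider below. Either way round fits. The other pulley has a plain round bore.
Mind the look-alikes: they are no part of the job. Leave any green or pink look-alike of the pulley alone. Leave any green or purple look-alike of the key alone.

How it is judged:
By the outcome, as a careful person would: the job done as asked, in the order asked, and still so for the second after the job is handed in, with the robot touching nothing.
It also fails if it takes over 64 s, if anything falls off the work surface, if the arm or the gripper's body presses on something with over 40 N, if the wrist force passes 120 N, or if a joint passes its speed limit or range.

## Working session

There is one attempt and no reset: what is moved stays moved. The work goes in short steps, Python scripts to look and compute and a shell command to move; the robot and the scene stay as the last step left them, time stands still between calls to the robot, and variables do not carry over. Pictures are saved under pics/ and viewed, at most 11 in all, crops included, and the job is handed in when it is done.

```bash
ls; mkdir -p pics
cat > h.py <<'E'
import cv2, numpy as np
from plant import env
from scipy.spatial.transform import Rotation as Rot
def snap(name, fn, crop=None, scale=1):
    c=env.read_camera(name); im=c["img"]
    np.savez(f"pics/{fn}.npz",**{k:np.array(c[k]) for k in c})
    if crop: x0,y0,x1,y1=crop; im=im[y0:y1,x0:x1]
    im=cv2.resize(im,None,fx=scale,fy=scale,interpolation=cv2.INTER_CUBIC)
    cv2.imwrite(f"pics/{fn}.png",im); return c
def load(fn): return dict(np.load(f"pics/{fn}.npz"))
def pix2w(c,u,v,z):
    K=c["K"]; d=np.array([float(c["k1"]),0,0,0,0])
    p=cv2.undistortPoints(np.array([[[u,v]]],float),K,d)[0,0]
    R,t=c["R"],c["t"].ravel(); o=-R.T@t; r=R.T@np.array([p[0],p[1],1]); return o+r*(z-o[2])/r[2]
def w2pix(c,X):
    return cv2.projectPoints(np.array(X,float).reshape(-1,3),cv2.Rodrigues(c["R"])[0],c["t"].ravel(),c["K"],np.array([float(c["k1"]),0,0,0,0]))[0][:,0]
def st():
    s=env.read_state(); q=s["eef_rot"]; R=Rot.from_quat([q[1],q[2],q[3],q[0]]).as_matrix()
    return s,np.array(s["position"]),R
def go(x,y,z,yaw=None):
    "needed shift in tool axes (mm) and twist; yaw = world direction of tool y axis (mod pi)"
    s,p,R=st(); d=R.T@(np.array([x,y,z])-p)*1000
    out=[d.round(1)]
    if yaw is not None:
        a=np.arctan2(R[1,1],R[0,1]); e=(yaw-a+np.pi/2)%np.pi-np.pi/2
        out.append(("twist",round(-e,3),"j7",round(s["joints"][6],2)))
    print(*out)
E
python3 - <<'E'
from h import *
for n in("top","side"):
    c=snap(n,n+"0",scale=1.25); print(n,c["K"].tolist(),c["k1"],(-c["R"].T@c["t"]).round(3),c["R"].round(2).tolist())
s,p,R=st(); print(s); print(R.round(3))
E
```

```text
pics
top [[595.9327511953111, 0.0, 321.8716831365557], [0.0, 595.9327511953111, 232.82669503304948], [0.0, 0.0, 1.0]] -0.0377188299413561 [ 0.422 -0.025  1.384] [[0.01, -1.0, -0.02], [-1.0, -0.01, -0.06], [0.06, 0.02, -1.0]]
side [[469.2759095610539, 0.0, 315.86331428357204], [0.0, 469.2759095610539, 238.597559599911], [0.0, 0.0, 1.0]] -0.09501680644140272 [ 0.108 -0.653  0.625] [[0.86, -0.51, 0.02], [-0.3, -0.54, -0.79], [0.41, 0.67, -0.61]]
{'clock': 0.1, 'joints': array([-1.34678881,  0.62925211,  0.03844854,  1.51829255, -0.02697703,
        0.9963079 , -0.02005641]), 'dq': array([-0.0002739 , -0.00031973,  0.00061404, -0.00117336, -0.00091866,
       -0.0002146 , -0.00049353]), 'effort': array([ 2.98297506e-03, -5.64526677e+01,  1.23050261e+00, -1.93973047e+01,
        1.13202029e-02,  5.43836519e-03,  2.57491308e-05]), 'position': array([0.18557209, 0.62237635, 0.24747424]), 'eef_rot': array([-1.06068950e-04,  1.44420657e-01,  9.89516001e-01, -8.64420819e-04]), 'contact_force': array([ 0.29713074, -0.16636607,  0.56699256]), 'moment': array([-0.03292933, -0.02797159,  0.02391855]), 'finger_force': 0.0, 'gripper_width': 1.0035893678497039}
[[-0.958  0.286 -0.   ]
 [ 0.286  0.958 -0.002]
 [-0.    -0.002 -1.   ]]
```

View pics/top0.png

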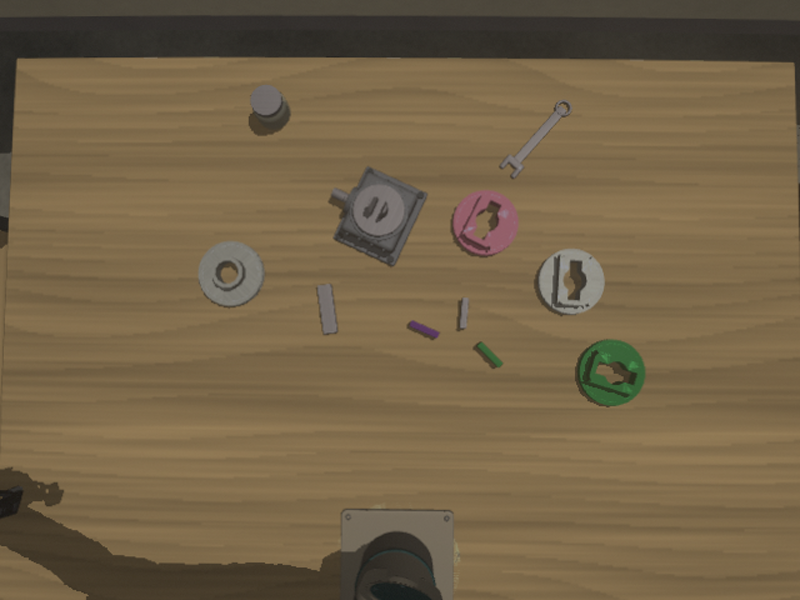

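View pics/side0.png

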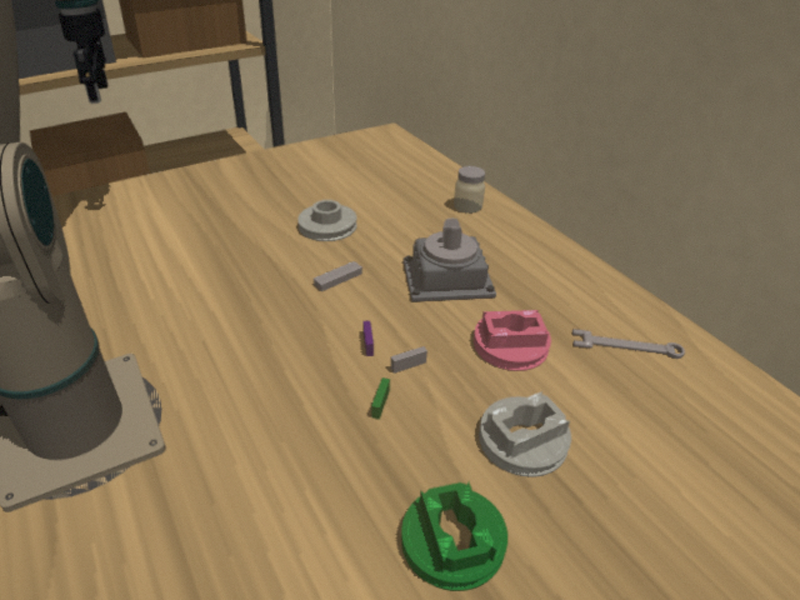

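The top view shows the grey key at (463,313), the keyed aluminium pulley at (571,282) and the gearbox collar at (379,210), in 1.25x pixels. I'll enlarge these next.

Run:
```python
from h import *
im=load("top0")["img"]
def cr(x,y,w,h,s): return cv2.resize(im[y:y+h,x:x+w],None,fx=s,fy=s,interpolation=cv2.INTER_CUBIC)
a=cr(270,135,66,66,6) ; b=cr(424,193,66,66,6); k=cr(355,235,33,33,6)
W=np.zeros((600,800,3),np.uint8); W[:396,:396]=a; W[:396,400:796]=b; W[400:598,:198]=k
cv2.imwrite("pics/c0.png",W)
```

```text
(no output)
```

View pics/c0.png

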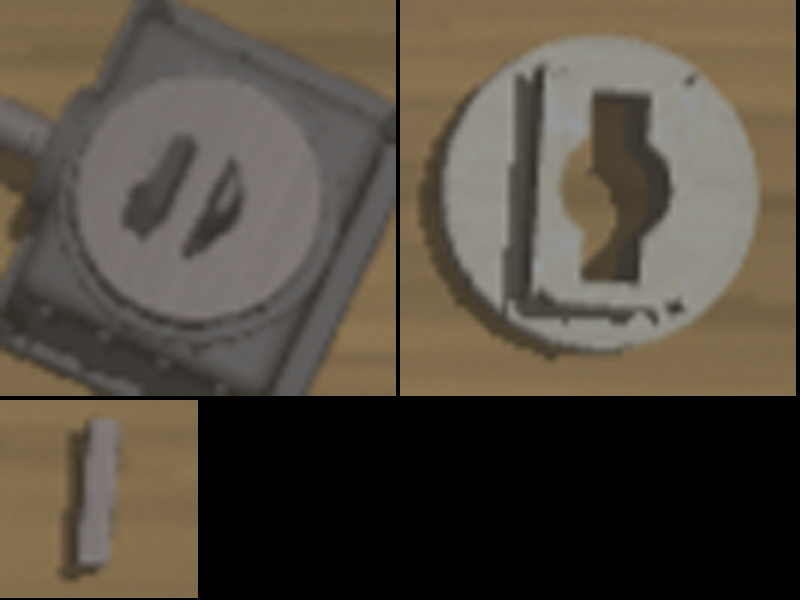

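Left crop: collar circle centred at (198,197). Right crop: pulley disc centred at (600,194), with keyway ends at (620,93) and (612,283). Bottom crop: the key axis runs from (92,567) to (106,420). Next I'll compute positions and get an enlarged side crop.

Run:
```python
from h import *
c=load("top0")
def P(u,v,x,y,z,s=6): return pix2w(c,x+(u+.5)/s-.5,y+(v+.5)/s-.5,z)
def yaw(a,b): d=b-a; return np.degrees(np.arctan2(d[1],d[0])).round(1), (np.linalg.norm(d)*1000).round(1)
print("seat",P(198,197,270,135,.075).round(4))
F=[P(u,v,0,0,.01,1.25) for u,v in((334,238),(370,168),(392,265),(426,193))]
print("foot",yaw(F[0],F[1]),yaw(F[2],F[3]),yaw(F[1],F[3]), np.mean(F,0).round(4))
a,b=P(92,167,355,235,.026),P(106,20,355,235,.026); print("key",((a+b)/2).round(4),yaw(a,b))
print("pulley",P(200,194,424,193,.02).round(4), yaw(P(212,283,424,193,.046),P(220,93,424,193,.046)),yaw(P(122,300,424,193,.04),P(140,65,424,193,.04)))
s=load("side0")["img"]
def cr(x,y,w,h,f): return cv2.resize(s[y:y+h,x:x+w],None,fx=f,fy=f,interpolation=cv2.INTER_CUBIC)
W=np.zeros((600,800,3),np.uint8); W[:400,:400]=cr(320,170,80,80,5); W[:400,400:]=cr(380,310,80,80,5); W[400:600,:250]=cr(305,270,50,40,5)
cv2.imwrite("pics/c1.png",W)
```

```text
seat [0.6431 0.0401 0.075 ]
foot (np.float64(-26.3), np.float64(147.5)) (np.float64(-24.6), np.float64(148.7)) (np.float64(-113.9), np.float64(114.9)) [0.642  0.0393 0.01  ]
key [ 0.4626 -0.1158  0.026 ] (np.float64(-5.1), np.float64(56.1))
pulley [ 0.5224 -0.3125  0.02  ] (np.float64(-2.6), np.float64(71.5)) (np.float64(-4.5), np.float64(89.0))
```

View pics/c1.png

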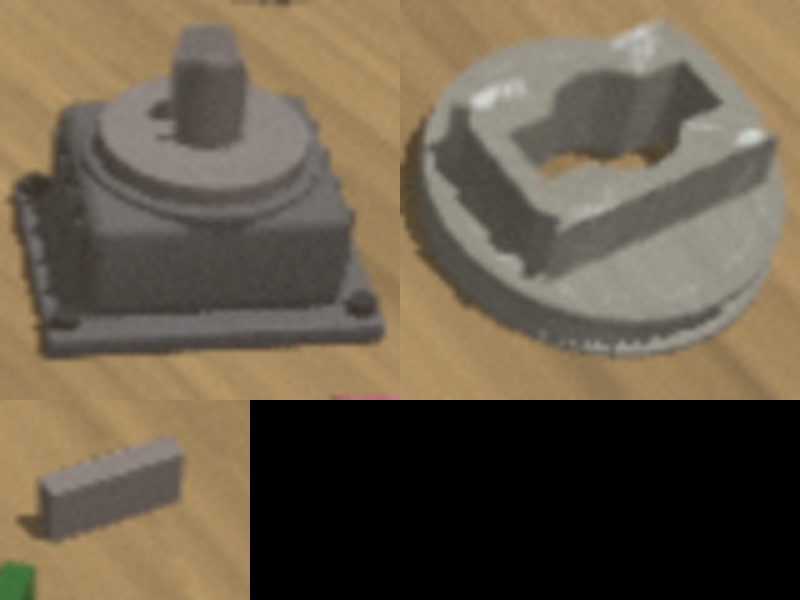

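Side crop: collar ellipse centre is near (205,135), the key top face has corners (40,480),(165,440),(183,455),(52,490), and the pulley sits right way up.

Run:
```python
from h import *
c=load("side0")
def P(u,v,x,y,z,s=5): return pix2w(c,x+(u+.5)/s-.5,y+(v+.5)/s-.5,z)
K=[P(u,v,305,270,.026) for u,v in((40,80),(165,40),(183,55),(52,90))]
print("key",np.mean(K,0).round(4),[np.degrees(np.arctan2(*(b-a)[1::-1])).round(1) for a,b in((K[0],K[1]),(K[3],K[2]))])
# collar: extents fitted by circle through ellipse points
E=np.array([P(u,v,320,170,.075)[:2] for u,v in((97,140),(312,140),(120,100),(205,198),(270,185),(140,182))])
A=np.c_[2*E,np.ones(6)]; s=np.linalg.lstsq(A,(E**2).sum(1),rcond=None)[0]; print("seat",s[:2].round(4),np.sqrt(s[2]+s[:2]@s[:2]).round(4))
go(.6,-.1158,.2)
go(.4626,-.1158,.2,np.radians(85)); s,p,R=st()
```

```text
key [ 0.4627 -0.1179  0.026 ] [np.float64(-4.5), np.float64(-8.3)]
seat [0.6401 0.0344] 0.0464
[-608.1 -588.9   48.5]
[-476.5 -628.1   48.6] ('twist', np.float64(-0.203), 'j7', np.float64(-0.02))
```

```bash
python3 -m crank '[{"x":-29,"y":-19},{"x":-29,"y":-19},{"x":-29,"y":-19},{"x":-29,"y":-19},{"x":-29,"y":-19},{"x":-29,"y":-19},{"x":-29,"y":-19},{"x":-29,"y":-19},{"x":-29,"y":-19},{"x":-29,"y":-19}]' 40; python3 -m crank '[{"x":-29,"y":-19},{"x":-29,"y":-19},{"x":-29,"y":-19},{"x":-29,"y":-19},{"twist":-0.1},{"twist":-0.1}]'; python3 -c "
from h import *
go(.4626,-.117,.15,np.radians(84.5))"
```

```text
[-476.8 -629.2   98.6] ('twist', np.float64(-0.194), 'j7', np.float64(-0.02))invalid input
invalid input
```

```bash
python3 -m crank '[{"x":-29,"y":-19,"z":0,"twist":0,"claw":0},{"x":-29,"y":-19,"z":0,"twist":0,"claw":0},{"x":-29,"y":-19,"z":0,"twist":0,"claw":0},{"x":-29,"y":-19,"z":0,"twist":0,"claw":0},{"x":-29,"y":-19,"z":0,"twist":0,"claw":0},{"x":-29,"y":-19,"z":0,"twist":0,"claw":0},{"x":-29,"y":-19,"z":0,"twist":0,"claw":0}]'
```

```text
clock: 0.68
position: [0.3429, 0.4358, 0.248]
eef_rot: [-0.0, 0.144, 0.99, -0.0]
contact_force: [1.3, 0.2, -0.0]
gripper_width: 0.998
finger_force: 0.0
```

All five fields are required in every row.

```bash
python3 -m crank '[{"x":-29,"y":-19,"z":0,"twist":0,"claw":0},{"x":-29,"y":-19,"z":0,"twist":0,"claw":0},{"x":-29,"y":-19,"z":0,"twist":0,"claw":0},{"x":-29,"y":-19,"z":0,"twist":0,"claw":0},{"x":-29,"y":-19,"z":0,"twist":0,"claw":0},{"x":-29,"y":-19,"z":0,"twist":0,"claw":0},{"x":-29,"y":-19,"z":0,"twist":0,"claw":0},{"x":0,"y":0,"z":0,"twist":-0.1,"claw":0},{"x":0,"y":0,"z":0,"twist":-0.094,"claw":0}]'; python3 -c "
from h import *
go(.4626,-.117,.15,np.radians(84.5))"
```

```text
clock: 1.43
position: [0.5003, 0.2489, 0.2478]
eef_rot: [0.0, 0.048, 0.999, -0.001]
contact_force: [-0.3, -0.1, -1.2]
gripper_width: 0.999
finger_force: 0.0
[   2.2 -367.7   98.4] ('twist', np.float64(-0.001), 'j7', np.float64(0.96))
```

```bash
python3 -m crank '[{"x":0,"y":-36.8,"z":0,"twist":0,"claw":0},{"x":0,"y":-36.8,"z":0,"twist":0,"claw":0},{"x":0,"y":-36.8,"z":0,"twist":0,"claw":0},{"x":0,"y":-36.8,"z":0,"twist":0,"claw":0},{"x":0,"y":-36.8,"z":0,"twist":0,"claw":0.4},{"x":0,"y":-36.8,"z":10,"twist":0,"claw":0.4},{"x":0,"y":-36.8,"z":15,"twist":0,"claw":0.4},{"x":0,"y":-36.8,"z":20,"twist":0,"claw":0.4},{"x":2,"y":-36.8,"z":25,"twist":0,"claw":0.4},{"x":0,"y":-36.5,"z":25,"twist":0,"claw":0.4}]'; python3 -m crank '[{"x":0,"y":0,"z":0,"twist":0,"claw":0.4},{"x":0,"y":0,"z":0,"twist":0,"claw":0.4}]'; python3 -c "
from h import *
print(env.tip_reach)
go(.4626,-.117,.032,np.radians(84.5))
c=env.read_camera('side');s=c['img'][215:335,250:410];t=env.read_camera('top')['img'][190:310,300:440]
W=np.zeros((600,800,3),np.uint8);W[:480,:640]=cv2.resize(s,(640,480)); cv2.imwrite('pics/a1.png',W[:480,:640])"
```

```text
clock: 2.27
position: [0.4616, -0.1108, 0.1558]
eef_rot: [0.0, 0.048, 0.999, -0.0]
contact_force: [0.2, 0.8, 0.2]
gripper_width: 0.599
finger_force: 0.0
clock: 2.43
position: [0.4605, -0.1114, 0.1551]
eef_rot: [-0.002, 0.051, 0.999, -0.0]
contact_force: [0.5, 1.2, 1.1]
gripper_width: 0.598
finger_force: 0.0
0.017
[ -3.1  -5.3 123.1] ('twist', np.float64(-0.005), 'j7', np.float64(1.66))
```

View pics/a1.png

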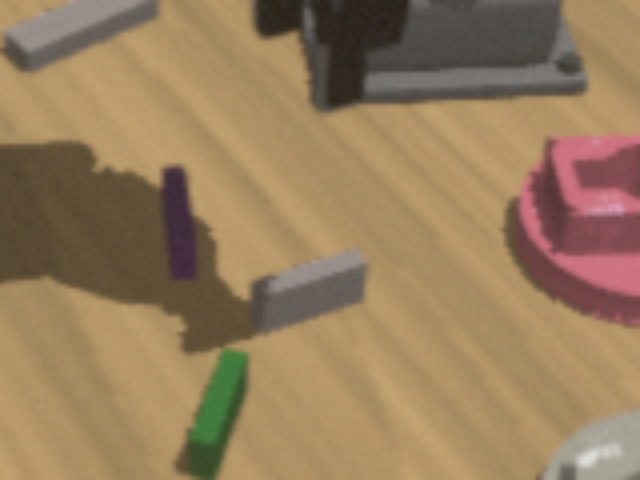

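The side view shows the key standing free at (310,290), with the purple and green bars clear of the fingers. Descending.

```bash
python3 -m crank '[{"x":-3,"y":-5,"z":30,"twist":0,"claw":0.4},{"x":0,"y":0,"z":30,"twist":0,"claw":0.4},{"x":0,"y":0,"z":30,"twist":0,"claw":0.4},{"x":0,"y":0,"z":20,"twist":0,"claw":0.4},{"x":0,"y":0,"z":13,"twist":0,"claw":0.4},{"x":0,"y":0,"z":0,"twist":0,"claw":0.4}]' 40;python3 -m crank '[{"x":0,"y":0,"z":0,"twist":0,"claw":1},{"x":0,"y":0,"z":0,"twist":0,"claw":1},{"x":0,"y":0,"z":0,"twist":0,"claw":1},{"x":0,"y":0,"z":0,"twist":0,"claw":1},{"x":0,"y":0,"z":0,"twist":0,"claw":1},{"x":0,"y":0,"z":0,"twist":0,"claw":1},{"x":0,"y":0,"z":0,"twist":0,"claw":1},{"x":0,"y":0,"z":0,"twist":0,"claw":1}]' 40; python3 -c "
from h import *
go(.4626,-.117,.032,np.radians(84.5))"
```

```text
clock: 3.03
position: [0.464, -0.112, 0.0319]
eef_rot: [-0.002, 0.046, 0.999, 0.001]
contact_force: [0.3, 0.6, 0.9]
gripper_width: 0.604
finger_force: 0.0
clock: 3.7
position: [0.4659, -0.1145, 0.0347]
eef_rot: [0.002, 0.048, 0.999, -0.0]
contact_force: [0.1, 0.7, 7.5]
gripper_width: 0.126
finger_force: 37.9
[ 3.1 -2.8  2.7] ('twist', np.float64(0.0), 'j7', np.float64(1.66))
```

```bash
python3 -m crank '[{"x":0,"y":0,"z":-10,"twist":0,"claw":1},{"x":0,"y":0,"z":-20,"twist":0,"claw":1},{"x":0,"y":0,"z":-35,"twist":0,"claw":1},{"x":0,"y":0,"z":-35,"twist":0,"claw":1},{"x":0,"y":0,"z":-35,"twist":0,"claw":1},{"x":0,"y":0,"z":-35,"twist":0,"claw":1},{"x":0,"y":0,"z":0,"twist":0.117,"claw":1},{"x":0,"y":0,"z":0,"twist":0.116,"claw":1},{"x":0,"y":0,"z":0,"twist":0.116,"claw":1},{"x":0,"y":0,"z":0,"twist":0,"claw":1}]'; python3 -c "
from h import *
go(.6415,.038,.17,np.radians(64.5))"
```

```text
clock: 4.53
position: [0.4643, -0.1143, 0.2044]
eef_rot: [0.0, 0.222, 0.975, 0.0]
contact_force: [-0.0, 0.4, -1.7]
gripper_width: 0.13
finger_force: 37.9
[-93.8 214.1  34.5] ('twist', np.float64(-0.003), 'j7', np.float64(1.39))
```

```bash
python3 -m crank '[{"x":-13.4,"y":30.6,"z":0,"twist":0,"claw":1},{"x":-13.4,"y":30.6,"z":0,"twist":0,"claw":1},{"x":-13.4,"y":30.6,"z":0,"twist":0,"claw":1},{"x":-13.4,"y":30.6,"z":0,"twist":0,"claw":1},{"x":-13.4,"y":30.6,"z":0,"twist":0,"claw":1},{"x":-13.4,"y":30.6,"z":10,"twist":0,"claw":1},{"x":-13.4,"y":30.5,"z":15,"twist":0,"claw":1},{"x":0,"y":0,"z":5,"twist":0,"claw":1},{"x":0,"y":0,"z":0,"twist":0,"claw":1}]'; python3 -c "
from h import *
go(.6415,.038,.16,np.radians(64.5))
c=snap('side','s2'); t=snap('top','t2')
W=np.zeros((600,800,3),np.uint8);W[:,:500]=cv2.resize(c['img'][145:265,310:410],(500,600),interpolation=2);W[:300,500:]=cv2.resize(t['img'][135:195,270:330],(300,300),interpolation=2); cv2.imwrite('pics/a2.png',W)"
```

```text
clock: 5.28
position: [0.6405, 0.0408, 0.1712]
eef_rot: [-0.002, 0.217, 0.976, -0.0]
contact_force: [-1.0, -1.1, -2.4]
gripper_width: 0.132
finger_force: 37.9
[-2.1 -2.1 11.2] ('twist', np.float64(0.007), 'j7', np.float64(1.11))
```

View pics/a2.png

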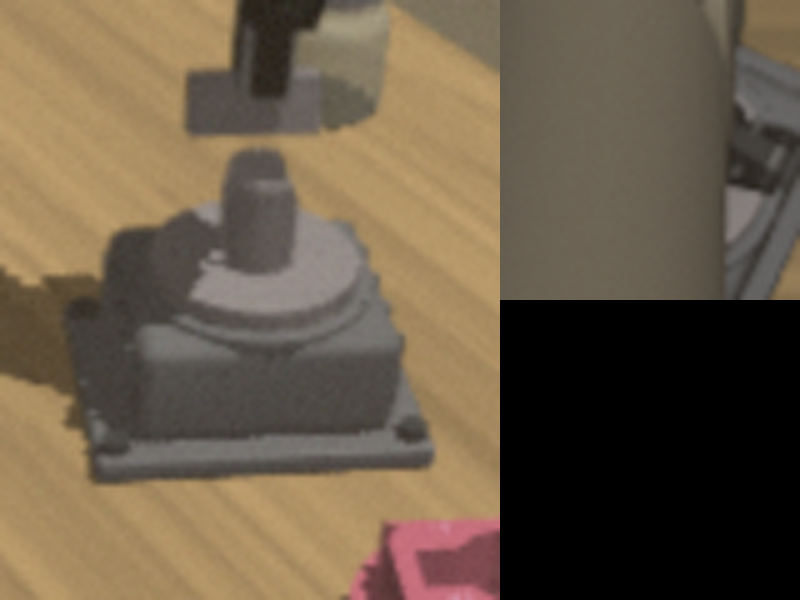

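The picture shows the key held level with its underside centre near (254,133), just above the shaft, whose upper part is centred at x≈260 with its back rim at y≈148. I'll compare that with the projected model.

```bash
python3 -c "
from h import *
c=load('s2')
cr=lambda X:((w2pix(c,X)-[310,145]+.5)*5-.5).round(0).tolist()
for S in([.6415,.038],[.6431,.0401],[.6401,.0344]):
  th=np.linspace(0,2*np.pi,73); 
  f=lambda r,z:np.c_[S[0]+r*np.cos(th),S[1]+r*np.sin(th),0*th+z]
  for r,z in((.017,.119),(.046,.075)):
    q=np.array(cr(f(r,z))); print(S,r,'x',q[:,0].min(),q[:,0].max(),'y',q[:,1].min(),q[:,1].max())
s,p,R=st(); print(p); ax=R[:,0]
for h in(.010,.013,.026): print(h, cr([p+R[:,2]*h+sgn*.028*ax for sgn in(1,0,-1)]))
"
```

```text
[0.6415, 0.038] 0.017 x 219.0 299.0 y 150.0 191.0
[0.6415, 0.038] 0.046 x 146.0 357.0 y 203.0 317.0
[0.6431, 0.0401] 0.017 x 220.0 300.0 y 147.0 188.0
[0.6431, 0.0401] 0.046 x 147.0 357.0 y 200.0 313.0
[0.6401, 0.0344] 0.017 x 222.0 302.0 y 155.0 196.0
[0.6401, 0.0344] 0.046 x 148.0 359.0 y 207.0 322.0
[0.6403546  0.03751349 0.17308277]
0.01 [[199.0, 81.0], [266.0, 79.0], [333.0, 78.0]]
0.013 [[199.0, 87.0], [266.0, 86.0], [332.0, 85.0]]
0.026 [[197.0, 115.0], [263.0, 113.0], [329.0, 112.0]]
```

```bash
python3 -m crank '[{"x":-4,"y":0,"z":5,"twist":0,"claw":1},{"x":0,"y":0,"z":8,"twist":0,"claw":1},{"x":0,"y":0,"z":8,"twist":0,"claw":1},{"x":0,"y":0,"z":5,"twist":0,"claw":1},{"x":0,"y":0,"z":4,"twist":0,"claw":1},{"x":0,"y":0,"z":0,"twist":0,"claw":1},{"x":0,"y":0,"z":0,"twist":0,"claw":1}]'; python3 -c "
from h import *
go(.6415,.038,.14,np.radians(64.5))
c=snap('side','s3')
cv2.imwrite('pics/a3.png',cv2.resize(c['img'][145:265,310:410],(500,600),interpolation=2))"
```

```text
clock: 5.97
position: [0.6448, 0.0369, 0.1432]
eef_rot: [-0.0, 0.22, 0.975, -0.0]
contact_force: [-0.1, -0.3, -0.4]
gripper_width: 0.132
finger_force: 37.8
[ 3.5 -0.4  3.2] ('twist', np.float64(0.0), 'j7', np.float64(1.11))
```

View pics/a3.png

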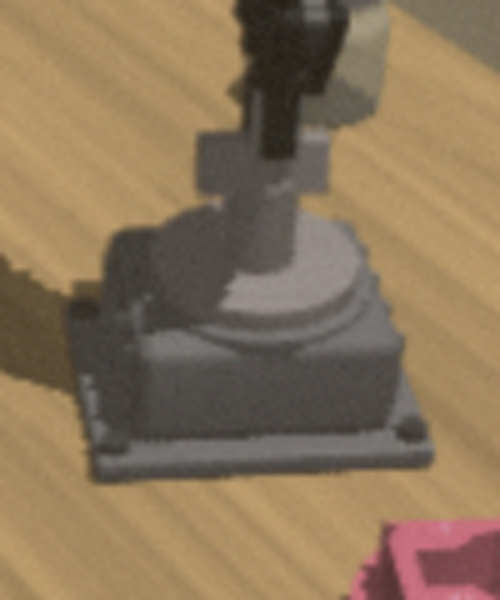

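The key now spans x 195–330 with its underside behind the near half of the shaft, so it is in the slot mouth. Releasing.

```bash
python3 -m crank '[{"x":0,"y":0,"z":0,"twist":0,"claw":0.6},{"x":0,"y":0,"z":0,"twist":0,"claw":0.6},{"x":0,"y":0,"z":0,"twist":0,"claw":0.6},{"x":0,"y":0,"z":-10,"twist":0,"claw":0.6},{"x":0,"y":0,"z":-20,"twist":0,"claw":0.6},{"x":0,"y":0,"z":-35,"twist":0,"claw":0.6},{"x":0,"y":0,"z":-35,"twist":0,"claw":0},{"x":0,"y":-35,"z":-10,"twist":0,"claw":0},{"x":0,"y":-35,"z":0,"twist":0,"claw":0},{"x":0,"y":-35,"z":0,"twist":0,"claw":0}]';python3 -m crank '[{"x":0,"y":-41,"z":0,"twist":0,"claw":0},{"x":0,"y":-41,"z":0,"twist":0,"claw":0},{"x":0,"y":0,"z":0,"twist":0,"claw":0}]'; python3 -c "
from h import *
c=snap('side','s4'); t=snap('top','t4')
W=np.zeros((600,800,3),np.uint8);W[:,:500]=cv2.resize(c['img'][145:265,310:410],(500,600),interpolation=2);W[:300,500:]=cv2.resize(t['img'][135:195,270:330],(300,300),interpolation=2); cv2.imwrite('pics/a4.png',W)
go(.5224,-.3125,.2,np.radians(86.5))
"
```

```text
clock: 6.85
position: [0.6003, -0.0588, 0.2559]
eef_rot: [0.002, 0.22, 0.976, 0.0]
contact_force: [-0.4, -1.7, -0.9]
gripper_width: 0.942
finger_force: 0.0
clock: 7.1
position: [0.56, -0.143, 0.255]
eef_rot: [-0.0, 0.227, 0.974, -0.004]
contact_force: [-1.0, -1.3, 0.4]
gripper_width: 1.0
finger_force: 0.0
[ -39.8 -178.2   54.8] ('twist', np.float64(-0.389), 'j7', np.float64(1.38))
```

View pics/a4.png

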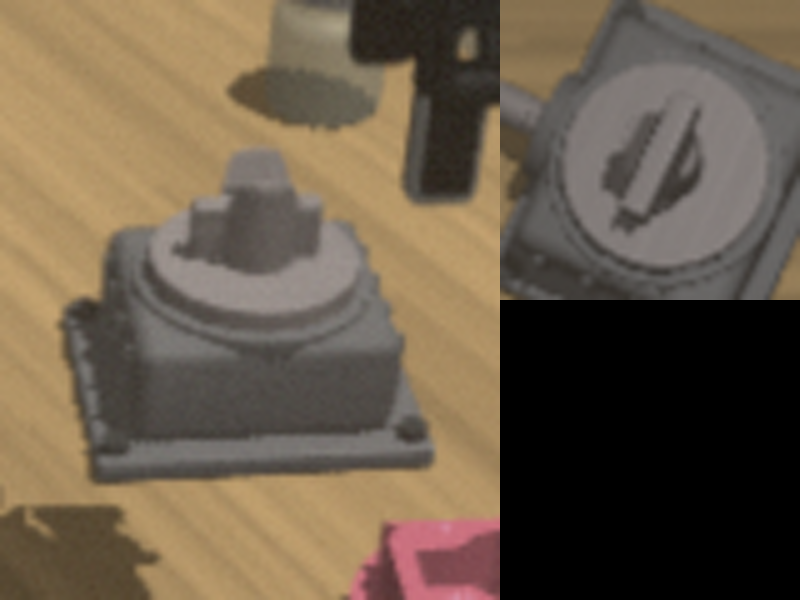

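The key lies flat on the collar, with its ends at x 190 and 322 in the side view, sticking out on both sides of the shaft. Next is the pulley.

```bash
python3 -m crank '[{"x":-8,"y":-35.6,"z":0,"twist":0,"claw":0},{"x":-8,"y":-35.6,"z":5,"twist":0,"claw":0},{"x":-8,"y":-35.6,"z":10,"twist":0,"claw":0},{"x":-8,"y":-35.6,"z":15,"twist":0,"claw":0},{"x":-8,"y":-35.6,"z":15,"twist":0,"claw":0},{"x":0,"y":0,"z":10,"twist":-0.1,"claw":0},{"x":0,"y":0,"z":0,"twist":-0.1,"claw":0},{"x":0,"y":0,"z":0,"twist":-0.1,"claw":0},{"x":0,"y":0,"z":0,"twist":-0.089,"claw":0},{"x":0,"y":0,"z":0,"twist":0,"claw":0}]' 100
python3 - <<'E'
from h import *
go(.5224,-.3125,.12,np.radians(86.5))
c=load('side0')
# pulley disc: fit circle at z=.02 from side crop (c1: origin 380,310, scale5)
pts=[(785-400,215),(770-400,265),(720-400,300),(425-400,170),(435-400,215),(470-400,260),(445-400,110),(490-400,65)]
E=np.array([pix2w(c,380+(u+.5)/5-.5,310+(v+.5)/5-.5,.02)[:2] for u,v in pts])
A=np.c_[2*E,np.ones(len(E))]; s=np.linalg.lstsq(A,(E**2).sum(1),rcond=None)[0]; print("pulley side",s[:2].round(4),np.sqrt(s[2]+s[:2]@s[:2]).round(4))
E
```

```text
clock: 8.03
position: [0.5256, -0.3085, 0.1988]
eef_rot: [0.001, 0.026, 1.0, 0.001]
contact_force: [0.6, 0.0, -0.3]
gripper_width: 1.0
finger_force: 0.0
[ 3.  -4.2 78.8] ('twist', np.float64(0.01), 'j7', np.float64(2.01))
pulley side [ 0.522  -0.3173] 0.0588
```

```bash
python3 -m crank '[{"x":3,"y":-5,"z":30,"twist":0.005,"claw":0},{"x":0,"y":0,"z":30,"twist":0,"claw":0},{"x":0,"y":0,"z":30,"twist":0,"claw":0},{"x":0,"y":0,"z":20,"twist":0,"claw":0},{"x":0,"y":0,"z":0,"twist":0,"claw":0}]'
python3 - <<'E'
from h import *
go(.5224,-.314,.041,np.radians(86.5))
c=snap('side','s5'); cv2.imwrite('pics/a5.png',cv2.resize(c['img'][280:400,370:470],(500,600),interpolation=2))
E
```

```text
clock: 8.45
position: [0.5192, -0.312, 0.0845]
eef_rot: [-0.003, 0.031, 1.0, 0.002]
contact_force: [0.2, 0.0, -0.4]
gripper_width: 1.003
finger_force: 0.0
[-3.6 -1.9 43.5] ('twist', np.float64(-0.0), 'j7', np.float64(2.01))
```

View pics/a5.png

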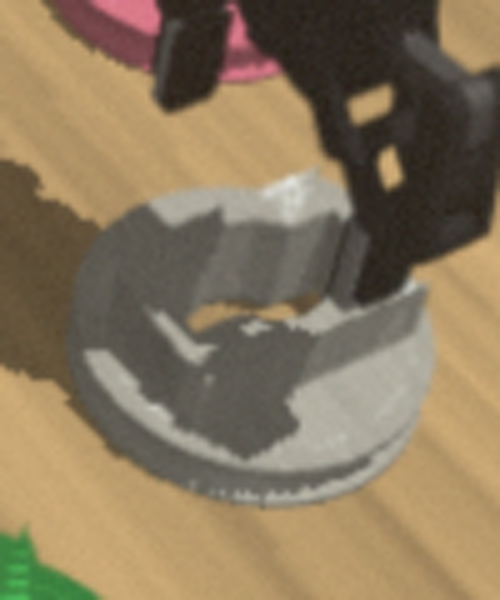

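The near fingertip is at (385,300) and the far one at (180,105); they straddle the boss flats. I'll go down and grip.

```bash
python3 -m crank '[{"x":-1,"y":-1,"z":18,"twist":0,"claw":0},{"x":0,"y":0,"z":15,"twist":0,"claw":0},{"x":0,"y":0,"z":10,"twist":0,"claw":0},{"x":0,"y":0,"z":0,"twist":0,"claw":0}]'
python3 -m crank '[{"x":0,"y":0,"z":0,"twist":0,"claw":1},{"x":0,"y":0,"z":0,"twist":0,"claw":1},{"x":0,"y":0,"z":0,"twist":0,"claw":1},{"x":0,"y":0,"z":0,"twist":0,"claw":1},{"x":0,"y":0,"z":0,"twist":0,"claw":1},{"x":0,"y":0,"z":0,"twist":0,"claw":1}]' 100
python3 -m crank '[{"x":0,"y":0,"z":-5,"twist":0,"claw":1},{"x":0,"y":0,"z":-15,"twist":0,"claw":1},{"x":0,"y":0,"z":-30,"twist":0,"claw":1},{"x":0,"y":0,"z":-35,"twist":0,"claw":1},{"x":0,"y":0,"z":-35,"twist":0,"claw":1},{"x":0,"y":0,"z":-35,"twist":0,"claw":1},{"x":0,"y":0,"z":0,"twist":0,"claw":1}]'
```

```text
clock: 8.83
position: [0.5219, -0.3152, 0.0451]
eef_rot: [-0.0, 0.03, 1.0, 0.0]
contact_force: [0.1, 0.3, -0.2]
gripper_width: 0.998
finger_force: 0.0
clock: 9.33
position: [0.5229, -0.3162, 0.0477]
eef_rot: [0.001, 0.031, 1.0, -0.0]
contact_force: [-1.9, 1.1, 7.9]
gripper_width: 0.65
finger_force: 105.5
clock: 9.92
position: [0.5252, -0.318, 0.2079]
eef_rot: [0.006, 0.031, 1.0, -0.003]
contact_force: [1.8, -2.2, -4.5]
gripper_width: 0.646
finger_force: 108.3
```

```bash
python3 -m crank '[{"x":0,"y":0,"z":0,"twist":0.09,"claw":1},{"x":0,"y":0,"z":0,"twist":0.09,"claw":1},{"x":0,"y":0,"z":0,"twist":0.09,"claw":1},{"x":0,"y":0,"z":0,"twist":0.088,"claw":1},{"x":0,"y":0,"z":0,"twist":0,"claw":1}]'
python3 -c "
from h import *
go(.6415,.038,.205,np.radians(66))"
```

```text
clock: 10.33
position: [0.5208, -0.3151, 0.1993]
eef_rot: [-0.001, 0.209, 0.978, 0.0]
contact_force: [0.6, -0.5, -6.1]
gripper_width: 0.646
finger_force: 108.1
[ 34.2 371.6  -5.6] ('twist', np.float64(-0.002), 'j7', np.float64(1.73))
```

```bash
python3 -m crank '[{"x":3,"y":31,"z":0,"twist":0,"claw":1},{"x":3,"y":31,"z":0,"twist":0,"claw":1},{"x":3,"y":31,"z":0,"twist":0,"claw":1},{"x":3,"y":31,"z":0,"twist":0,"claw":1},{"x":3,"y":31,"z":0,"twist":0,"claw":1},{"x":3,"y":31,"z":0,"twist":0,"claw":1},{"x":3,"y":31,"z":0,"twist":0,"claw":1},{"x":3,"y":31,"z":0,"twist":0,"claw":1}]'
python3 -m crank '[{"x":3,"y":31,"z":0,"twist":0,"claw":1},{"x":3,"y":31,"z":0,"twist":0,"claw":1},{"x":3,"y":31,"z":0,"twist":0,"claw":1},{"x":1,"y":30.6,"z":0,"twist":0,"claw":1},{"x":0,"y":0,"z":0,"twist":0,"claw":1},{"x":0,"y":0,"z":0,"twist":0,"claw":1},{"x":0,"y":0,"z":0,"twist":0,"claw":1}]'
python3 -c "
from h import *
c=snap('side','s6'); W=np.zeros((600,800,3),np.uint8)
go(.6415,.038,.205,np.radians(66))
cv2.imwrite('pics/a6.png',cv2.resize(c['img'][120:240,290:430],(700,600),interpolation=2))"
```

```text
clock: 11.0
position: [0.6002, -0.0779, 0.1996]
eef_rot: [-0.001, 0.207, 0.978, -0.0]
contact_force: [0.7, -0.8, -5.1]
gripper_width: 0.648
finger_force: 108.3
clock: 11.58
position: [0.6409, 0.037, 0.1995]
eef_rot: [-0.001, 0.207, 0.978, -0.001]
contact_force: [-0.9, -0.6, -6.3]
gripper_width: 0.647
finger_force: 108.6
[ 0.4  2.1 -5.3] ('twist', np.float64(0.0), 'j7', np.float64(1.14))
```

View pics/a6.png

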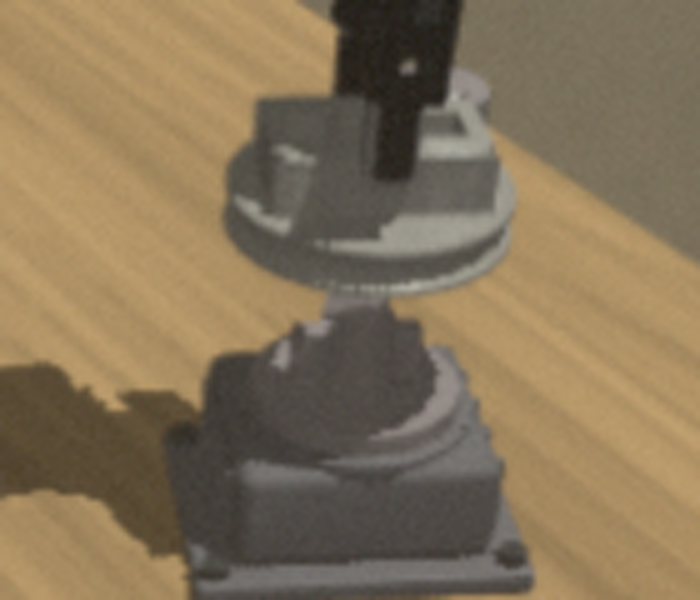

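The pulley hangs level. Its disc spans x 225–515 with its lowest edge at y≈292; the shaft top is at about (358,305). I'll check the offset against the model.

```bash
python3 -c "
from h import *
c=load('s6'); th=np.linspace(0,2*np.pi,181)
def ext(S,r,z):
  q=(w2pix(c,np.c_[S[0]+r*np.cos(th),S[1]+r*np.sin(th),0*th+z])-[290,120]+.5)*5-.5
  return q.min(0).round(0),q.max(0).round(0)
S=(.6415,.038)
for zb in(.150,.1535,.157):
  print(zb,ext(S,.06,zb),ext(S,.06,zb+.02))
print('collar',ext(S,.046,.075),'shaft',ext(S,.017,.119))
s,p,R=st();print(p,R[:,0],R[:,1])
"
```

```text
0.15 (array([222., 164.]), array([509., 305.])) (array([224., 123.]), array([515., 261.]))
0.1535 (array([222., 157.]), array([510., 297.])) (array([224., 116.]), array([516., 253.]))
0.157 (array([222., 150.]), array([511., 289.])) (array([225., 108.]), array([517., 245.]))
collar (array([246., 328.]), array([457., 442.])) shaft (array([319., 275.]), array([399., 316.]))
[0.64099704 0.03595533 0.19974207] [-0.91356116  0.40669974  0.00115006] [ 0.40669695  0.91356077 -0.00207416]
```

```bash
python3 -m crank '[{"x":-1,"y":0.5,"z":10,"twist":0,"claw":1},{"x":0,"y":0,"z":12,"twist":0,"claw":1},{"x":0,"y":0,"z":6,"twist":0,"claw":1},{"x":0,"y":0,"z":4,"twist":0,"claw":1},{"x":0,"y":0,"z":4,"twist":0,"claw":1},{"x":0,"y":0,"z":0,"twist":0,"claw":1}]'
python3 -m crank '[{"x":0,"y":0,"z":3,"twist":0,"claw":1},{"x":0,"y":0,"z":3,"twist":0,"claw":1},{"x":0,"y":0,"z":0,"twist":0,"claw":1}]'
```

```text
clock: 12.13
position: [0.6424, 0.0373, 0.1633]
eef_rot: [-0.001, 0.208, 0.978, -0.0]
contact_force: [-0.6, 0.2, -5.4]
gripper_width: 0.646
finger_force: 108.5
clock: 12.38
position: [0.6428, 0.0376, 0.1581]
eef_rot: [-0.0, 0.208, 0.978, -0.0]
contact_force: [0.0, -0.4, -5.6]
gripper_width: 0.646
finger_force: 108.5
```

```bash
python3 -m crank '[{"x":0,"y":0,"z":4,"twist":0,"claw":1},{"x":0,"y":0,"z":4,"twist":0,"claw":1},{"x":0,"y":0,"z":3,"twist":0,"claw":1},{"x":0,"y":0,"z":0,"twist":0,"claw":1}]'
python3 -m crank '[{"x":0,"y":0,"z":3,"twist":0,"claw":1},{"x":0,"y":0,"z":3,"twist":0,"claw":1},{"x":0,"y":0,"z":0,"twist":0,"claw":1}]'
```

```text
clock: 12.72
position: [0.6424, 0.0375, 0.1465]
eef_rot: [-0.001, 0.208, 0.978, -0.0]
contact_force: [-0.4, -0.2, -5.9]
gripper_width: 0.644
finger_force: 108.6
clock: 12.97
position: [0.6426, 0.0375, 0.1408]
eef_rot: [-0.001, 0.208, 0.978, -0.0]
contact_force: [-0.4, 0.4, -6.2]
gripper_width: 0.649
finger_force: 108.6
```

```bash
python3 -m crank '[{"x":0,"y":0,"z":4,"twist":0,"claw":1},{"x":0,"y":0,"z":4,"twist":0,"claw":1},{"x":0,"y":0,"z":4,"twist":0,"claw":1},{"x":0,"y":0,"z":3,"twist":0,"claw":1},{"x":0,"y":0,"z":0,"twist":0,"claw":1}]'
python3 -m crank '[{"x":0,"y":0,"z":1.5,"twist":0,"claw":1},{"x":0,"y":0,"z":1.5,"twist":0,"claw":1},{"x":0,"y":0,"z":0,"twist":0,"claw":1}]'
```

```text
clock: 13.38
position: [0.6423, 0.0375, 0.1254]
eef_rot: [-0.001, 0.208, 0.978, -0.0]
contact_force: [-0.5, -0.8, -5.3]
gripper_width: 0.651
finger_force: 108.6
clock: 13.63
position: [0.6429, 0.0375, 0.1232]
eef_rot: [-0.0, 0.208, 0.978, -0.0]
contact_force: [-0.7, 0.9, -5.6]
gripper_width: 0.64
finger_force: 108.6
```

```bash
python3 -m crank '[{"x":0,"y":0,"z":1,"twist":0,"claw":1},{"x":0,"y":0,"z":1,"twist":0,"claw":1},{"x":0,"y":0,"z":0,"twist":0,"claw":1}]'
python3 -m crank '[{"x":0,"y":0,"z":1,"twist":0,"claw":1},{"x":0,"y":0,"z":0,"twist":0,"claw":1},{"x":0,"y":0,"z":0,"twist":0,"claw":1}]'
```

```text
clock: 13.88
position: [0.6431, 0.0376, 0.1227]
eef_rot: [0.0, 0.208, 0.978, 0.0]
contact_force: [-3.1, 0.5, 4.0]
gripper_width: 0.646
finger_force: 109.6
clock: 14.13
position: [0.6431, 0.0375, 0.1227]
eef_rot: [0.0, 0.208, 0.978, 0.0]
contact_force: [-4.7, -0.0, 10.0]
gripper_width: 0.644
finger_force: 110.4
```

```bash
python3 -m crank '[{"x":0,"y":0,"z":-1,"twist":0,"claw":1},{"x":0,"y":0,"z":0,"twist":0,"claw":0},{"x":0,"y":0,"z":0,"twist":0,"claw":0},{"x":0,"y":0,"z":0,"twist":0,"claw":0},{"x":0,"y":0,"z":0,"twist":0,"claw":0},{"x":0,"y":0,"z":-10,"twist":0,"claw":0},{"x":0,"y":0,"z":-25,"twist":0,"claw":0},{"x":0,"y":0,"z":-35,"twist":0,"claw":0},{"x":0,"y":0,"z":-35,"twist":0,"claw":0},{"x":0,"y":0,"z":-35,"twist":0,"claw":0}]'
python3 -m crank '[{"x":0,"y":-40,"z":0,"twist":0,"claw":0},{"x":0,"y":-40,"z":0,"twist":0,"claw":0},{"x":0,"y":-40,"z":0,"twist":0,"claw":0},{"x":0,"y":-40,"z":0,"twist":0,"claw":0},{"x":0,"y":-40,"z":0,"twist":0,"claw":0},{"x":0,"y":0,"z":0,"twist":0,"claw":0}]'
python3 -c "
from h import *
c=snap('side','s7'); t=snap('top','t7')
W=np.zeros((600,800,3),np.uint8);W[:,:500]=cv2.resize(c['img'][145:265,310:410],(500,600),interpolation=2);W[:300,500:]=cv2.resize(t['img'][135:195,270:330],(300,300),interpolation=2); cv2.imwrite('pics/a7.png',W)"
```

```text
clock: 14.97
position: [0.6429, 0.0374, 0.2636]
eef_rot: [0.0, 0.208, 0.978, -0.0]
contact_force: [1.9, -0.0, -0.6]
gripper_width: 1.002
finger_force: 0.0
clock: 15.47
position: [0.5572, -0.1561, 0.2628]
eef_rot: [-0.0, 0.214, 0.977, -0.004]
contact_force: [-0.4, -1.6, -1.0]
gripper_width: 1.001
finger_force: 0.0
```

View pics/a7.png

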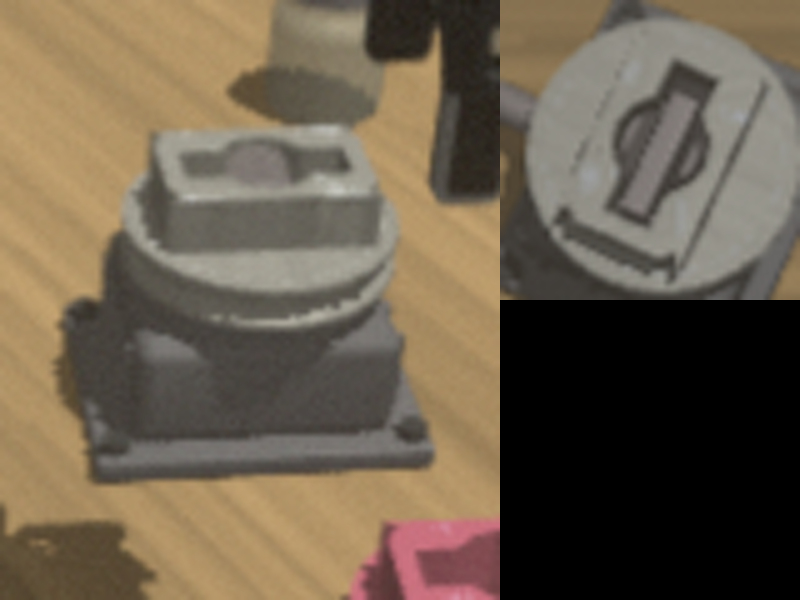

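The pulley sits level on the collar. In the top crop the key is visible in its keyways at (660,145), and in the side view the shaft end is nearly flush with the boss top at (257,160). The job can be handed in.

```bash
python3 -c "
from plant import env
print(env.sign_off())"
```

```text
the job is handed in; nothing more can be done
None
```

The key lies flat at the bottom of the shaft slot with both ends sticking out, the keyed pulley sits level on the collar over it with the gripper clear, and the job is handed in at about 15.6 s; no verdict came back.

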